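Set out the blank and the standard, then hold the sample tube aslant over the white tile

TASK

Set up the colour test: take the yellow-banded blank tube from the grey rack and lower it fully home in hole 1 of the blue rack (the hole marked with one dot), then do the same with the green-banded standard in hole 2 (two dots); they are glass, so set them down and never drop them. Then draw the red-banded sample tube out of the grey rack and slant it about 45 degrees, mouth upward, over the middle of the white tile, with its foot at least 5 cm above the tile, so that reagent can be run down its wall. The program finishes while the gripper is still holding the sample there, still and touching nothing else; leave all the other things on the bench where they stand.

Things in the scene. Friction and masses are not known exactly. Their poses are not given: they have to be found in the camera images.
- rack: Blue test-tube rack, fixed, 80 (x) x 168 (y) x 75 mm high: 4 mm base on which tubes stand, two pierced decks (tops 21 and 75 mm up). Front row 18 mm to -x of centre: four 19 mm holes at y +54, +18, -18, -54 mm; rear row of 25 mm holes empty. Origin: centre of underside. White dots number its front holes 1 to 4 from +y to -y; 1 to 3 start empty.
- drain: Light grey test-tube rack, fixed, 80 (x) x 168 (y) x 75 mm high: 4 mm base on which tubes stand, two pierced decks (tops 21 and 75 mm up). Front row 18 mm to -x of centre: four 19 mm holes at y +54, +18, -18, -54 mm; rear row of 25 mm holes empty. Origin: centre of underside. No dots; its four front holes start filled, in any order.
- rack_hole1 (a point): Centre of the mouth of hole 1 of the blue rack, in the top face of its deck, 75 mm above the bench.
- rack_hole2 (a point): Centre of the mouth of hole 2 of the blue rack, in the top face of its deck, 75 mm above the bench.
- blank: Clear glass test tube, 16 mm diameter, 150 mm tall, round foot, open mouth, 24 g, a yellow band 10 to 36 mm below the mouth; starts upright in any front hole of the grey rack. Origin: lowest point of its foot; z axis from foot to mouth. Grip it anywhere on the 79 mm above the deck. Seated in either rack its foot is 4 mm and its mouth 154 mm above the bench.
- standard: Clear glass test tube, 16 mm diameter, 150 mm tall, round foot, open mouth, 24 g, a green band 10 to 36 mm below the mouth; starts upright in any front hole of the grey rack. Origin: lowest point of its foot; z axis from foot to mouth. Grip it anywhere on the 79 mm above the deck. Seated in either rack its foot is 4 mm and its mouth 154 mm above the bench.
- sample: Clear glass test tube, 16 mm diameter, 150 mm tall, round foot, open mouth, 24 g, a red band 10 to 36 mm below the mouth; starts upright in any front hole of the grey rack. Origin: lowest point of its foot; z axis from foot to mouth. Grip it anywhere on the 79 mm above the deck. Seated in either rack its foot is 4 mm and its mouth 154 mm above the bench.
- sample_mid (a point): Point on the axis of the red-banded tube, 75 mm from its foot (halfway up).
- tile: White glazed tile, 120 x 120 x 8 mm, fixed flat on the bench. Origin: centre of its underside.
- spare: Bystander: plain glass tube without band, 16 x 150 mm, in the grey rack. Origin: foot.
- stoppered: Bystander: plain glass tube, 16 x 150 mm, with a black rubber stopper (12 mm above the mouth, 162 mm in all), in hole 4 of the blue rack. Origin: foot.
- dropper_a: Bystander: amber dropper bottle with red cap and teat, diameter 42 mm, 123 mm tall. Origin: centre of its underside.
- dropper_b: Bystander: the other amber dropper bottle, same size. Origin: centre of its underside.
- marker: Bystander: black marker pen lying on the bench along its x axis, 132 mm long, 16 mm thick. Origin: under its middle.
- mug: Bystander: cream mug, diameter 82 mm, 92 mm tall. Origin: centre of its underside.
- beaker: Bystander: empty glass beaker, diameter 76 mm, 95 mm tall. Origin: centre of its underside.
- washbottle: Bystander: white wash bottle with blue spout, diameter 74 mm, 234 mm tall, at the left side. Origin: centre of its underside.

How it is judged:
By the outcome, as a careful person would: the job done as asked, in the order asked, and still so for the second after the job is handed in, while the arm keeps its last pose, push and grip.
It also fails if it takes over 72 s, if anything falls off the work surface, if the arm or the gripper's body presses on something with over 40 N, if the wrist force passes 120 N, or if a joint passes its speed limit or range.

ROBOT

A 6-joint arm with a two-finger parallel gripper is mounted at the origin on the work surface. World frame = base frame: x ahead of the robot, y to its left, z up, the work surface at z = 0. Lengths are in m, angles in rad, forces in N, time in s.
With the tool pointing down it reaches from about 0.375 to 0.9 m from the base axis. Payload 3.1 kg.
Tool frame: the origin (TCP) lies at the very end of the fingers, on their centre line; the grasp point (between the pads) lies 19 mm behind it; z points along the fingers, y is the line along which they close (so a half turn about z gives the same grasp; the last joint's range is limited). The gripper opens to 85 mm and grips with 20 to 120 N. Pads are 22 mm wide; open, the fingers measure 114 mm over their backs; the gripper's body (76 mm by 85 mm) begins 54 mm behind the grasp point. The pads swing forward as they close: fully open they stand 13 mm farther back than shut.
Start: joints at [0.953, 0.527, 1.433, -0, 1.181, -0.178], TCP at [0.266, 0.566, 0.231] pointing down, gripper open.
Joint ranges: [-3.08, 3.08], [-0.75, 2.2], [0.22, 2.44], [-1.43, 4.57], [0, 2.65], [-2.85, 2.85]. Speed limits (rad/s): [2.79, 2.79, 3.14, 3.14, 3.14, 3.14].

INTERFACE

Orientations are given as a unit quaternion [x, y, z, w].
In Python, from station import telemetry, snapshot, ticket gives the robot as it stands.
- The arm moves only by the tool move_arm, never from a script. Its argument "commands" is text: rows parted by semicolons, each of 7 numbers parted by spaces: the shift along the tool's x, y, z in mm, then the turn, a rotation vector about the tool's x, y, z in degrees, then the opening, from -1 (shut) to 1 (fully open). A call has exactly 5 rows; each row is the pose to reach, as a shift and turn from the pose commanded when the call began, along the tool's axes at that moment; what a row does not reach only later rows make up. A row lasts 1/8 s, in which the tool goes at most 62.5 mm and 10.7 degrees, less where a joint would pass 70% of its speed; a pose out of reach is approached as far as the arm can. A call with a gripper value outside its range is refused whole. The fingers move at their own pace and stop on an object; "grip_force" is the grip in N (left out, the last holds). Time passes only in rows, so rows that repeat a pose let the fingers close, or fill a call up. It gives the time, the measured TCP pose, the force, the opening and the grip force at its end, in the units of the state.
- telemetry.sense(): the state, without advancing time (a new reading comes with each control period).
- snapshot(name): name is "side" or "top" or "wrist"; returns a dict with "image" (420x560x3 uint8, red, green, blue), "fx", "fy", "cx", "cy" (pixels), "pose" (4x4, takes a point from camera to world coordinates). Camera axes: x right, y down, z forward; pixel columns grow to the right and rows downward; lengths in m; the calibration is good to about 2 mm. A picture is of the moment at which its call begins. There is no depth.
- ticket.sign_off(): hands the job in; it is judged then, once.
The state is a dict: "t": time; "q": joint angles; "qd": joint speeds; "tau": joint torques, N m; "tcp_pos": TCP position; "tool_rot": TCP orientation; "force": force on the tool from outside, world axes, zero at the start; "ft_torque": the same for the moment, N m; "finger_gap": opening from 0.0 (shut) to 1.0 (fully open); "gripper_force": force on a finger pad.
Only numpy, scipy, OpenCV 4.12 (cv2) and the standard library are available. Lean on these libraries where they do the work, as an engineer would, in place of code of your own. Each camera call takes 0.05 s, during which the arm holds its last target. There are 200 camera calls.

## Working session

There is one attempt and no reset: what is moved stays moved. The work goes in short steps, Python scripts to look and compute and a tool call to move; the robot and the scene stay as the last step left them, time stands still between calls to the robot, and variables do not carry over. Pictures are saved under pics/ and viewed, at most 10 in all, crops included, and the job is handed in when it is done.

Besides the shell and the picture viewer there is one more tool, called after "Emit:" as a command line: name --argument value ..., lists and objects as JSON in quotes. move_arm: Moves the arm, as the interface text tells. Its arguments: {"type":"object","properties":{"commands":{"type":"string"},"grip_force":{"type":"number"}},"required":["commands"]}

```bash
mkdir -p pics
cat > h.py <<'E'
import numpy as np, cv2
from station import telemetry, snapshot, ticket
def snap(n,f):
    s=snapshot(n); np.savez('pics/'+f+'.npz',**s); cv2.imwrite('pics/'+f+'.png',s['image'][:,:,::-1]); return s
def load(f): return dict(np.load('pics/'+f+'.npz'))
def ray(s,u,v):
    d=s['pose'][:3,:3]@np.array([(u-s['cx'])/s['fx'],(v-s['cy'])/s['fy'],1]); return s['pose'][:3,3],d/np.linalg.norm(d)
def onz(s,u,v,z):
    o,d=ray(s,u,v); return o+d*(z-o[2])/d[2]
def tri(s1,p1,s2,p2):
    A=[];b=[];
    for s,p in((s1,p1),(s2,p2)):
        o,d=ray(s,*p); P=np.eye(3)-np.outer(d,d); A.append(P); b.append(P@o)
    x=np.linalg.lstsq(np.vstack(A),np.hstack(b),rcond=None)[0]
    return x,[np.linalg.norm(a@x-c)*1000 for a,c in zip(A,b)]
def proj(s,p):
    c=s['pose'][:3,:3].T@(np.asarray(p)-s['pose'][:3,3]); return s['fx']*c[0]/c[2]+s['cx'],s['fy']*c[1]/c[2]+s['cy']
E
python3 - <<'E'
from h import *
np.set_printoptions(precision=4,suppress=True)
for n in('top','side'):
    s=snap(n,n+'0'); print(s['pose'],s['fx'],s['cx'],s['cy'])
t=telemetry.sense(); print(t)
a=cv2.imread('pics/top0.png');
E
```

```text
[[ 0.0261 -0.9883  0.1503  0.3554]
 [-0.9997 -0.0255  0.0058  0.0002]
 [-0.0019 -0.1504 -0.9886  1.5026]
 [ 0.      0.      0.      1.    ]] 470.73711239973716 275.71847906689607 213.9782391168531
[[ 0.7298 -0.4811  0.4857 -0.1419]
 [-0.6833 -0.4909  0.5404 -0.7857]
 [-0.0216 -0.7263 -0.687   1.095 ]
 [ 0.      0.      0.      1.    ]] 481.48695357874476 278.99819377437404 205.81942867300677
{'t': 0.1, 'q': array([ 0.9525,  0.5284,  1.4338,  0.    ,  1.1814, -0.1785]), 'qd': array([-0.    , -0.002 , -0.0016,  0.0011, -0.0003, -0.002 ]), 'tau': array([ -0.0001, -44.3305, -17.8586,  -0.0002,   0.0039,  -0.    ]), 'tcp_pos': array([0.2657, 0.565 , 0.2304]), 'tool_rot': array([ 0.2181,  0.9759, -0.0009, -0.0004]), 'force': array([-0.1753,  0.6127, -0.3546]), 'ft_torque': array([0.0449, 0.0167, 0.0239]), 'gripper_force': 0.0, 'finger_gap': 1.0052597075180514}
```

View pics/top0.png

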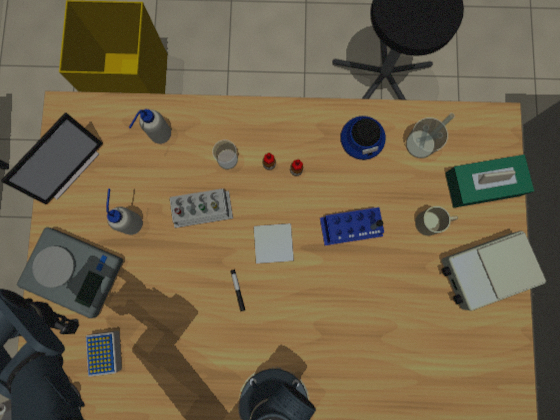

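View pics/side0.png

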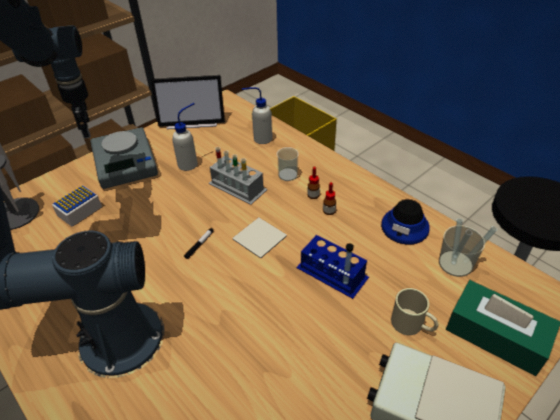

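The top view shows the grey rack near (201,208), the tile at (273,243) and the blue rack at (352,226). The side view shows them at (237,178), (260,237) and (334,264). I need enlarged crops of the racks.

Run:
```python
import cv2,numpy as np
t=cv2.imread('pics/top0.png');s=cv2.imread('pics/side0.png')
def c(i,u,v):
    return cv2.resize(i[v:v+60,u:u+80],(400,300),interpolation=cv2.INTER_CUBIC)
cv2.imwrite('pics/c1.png',np.vstack([np.hstack([c(t,162,178),c(t,312,196)]),np.hstack([c(s,200,143),c(s,293,233)])]))
```

```text
(no output)
```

View pics/c1.png

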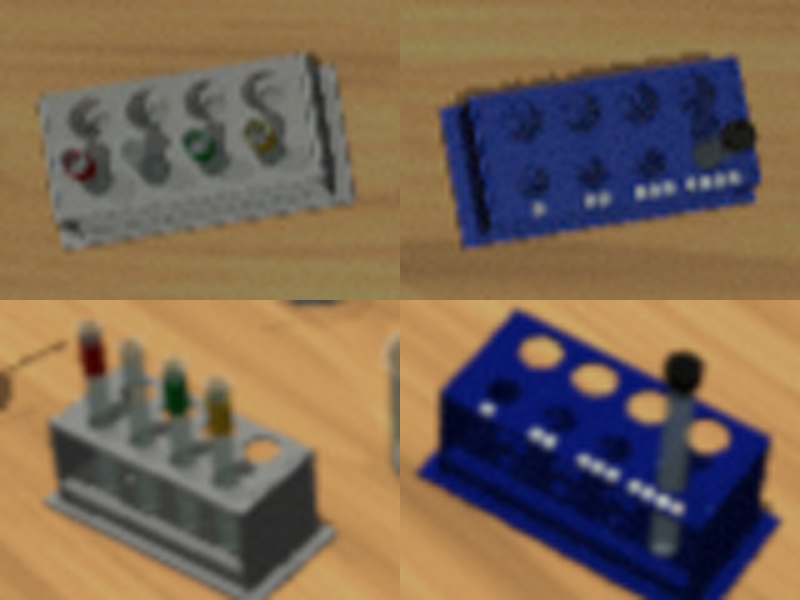

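Crop: in the grey rack, from +y, the order is red (top 178,211), spare, green (202,208), yellow (214,205). In the blue rack, hole 1 (one dot) is at top (339,232), and hole 2 is at (351,230). I'll triangulate these roughly.

```bash
cat >> h.py <<'E'
HUE={'red':((0,8),(172,180)),'green':((55,90),),'yellow':((20,32),)}
def band(s,c,box,smin=110,vmin=40):
    u0,v0,u1,v1=box; h=cv2.cvtColor(s['image'][v0:v1,u0:u1],cv2.COLOR_RGB2HSV)
    m=np.zeros(h.shape[:2],np.uint8)
    for a,b in HUE[c]: m|=cv2.inRange(h,(a,smin,vmin),(b,255,255))
    n,l,st,ce=cv2.connectedComponentsWithStats(m)
    i=1+np.argmax(st[1:,4]); return ce[i]+[u0,v0],st[i],(l==i)
E
python3 - <<'E'
from h import *
np.set_printoptions(precision=4,suppress=True)
t=load('top0');s=load('side0')
for c in HUE:
    p,a,_=band(t,c,(172,190,225,222),130); q,b,_=band(s,c,(212,145,250,180),130)
    print(c,p,a[4],q,b[4],*tri(t,p,s,q))
def T(u,v):return 162+u/5,178+v/5
def T2(u,v):return 312+(u-400)/5,196+v/5
def S(u,v):return 200+u/5,143+(v-300)/5
def S2(u,v):return 293+(u-400)/5,233+(v-300)/5
for n,a,b in(('h1',T2(534,182),S2(503,390)),('h2',T2(594,172),S2(558,418)),('h3',T2(652,161),S2(614,446)),('dot1',T2(539,209),S2(487,409)),('r1',T2(525,121),S2(541,352)),('r4',T2(698,92),S2(708,437))):
    print(n,*tri(t,a,s,b), onz(t,*a,.075))
for n,a in(('tl',T(40,95)),('tr',T(305,55)),('bl',T(58,222-8))): print(n,onz(t,*a,.075))
w=cv2.inRange(cv2.cvtColor(t['image'][215:270,245:300],cv2.COLOR_RGB2HSV),(0,0,150),(180,50,255))
M=cv2.moments(w,True);print('tile',M['m00'],onz(t,245+M['m10']/M['m00'],215+M['m01']/M['m00'],.008))
w=cv2.inRange(cv2.cvtColor(s['image'][210:262,225:295],cv2.COLOR_RGB2HSV),(0,0,150),(180,60,255))
M=cv2.moments(w,True);print('tile',M['m00'],onz(s,225+M['m10']/M['m00'],210+M['m01']/M['m00'],.008))
E
```

```text
red [179.2 212.2] 5 [218.1154 154.3462] 26 [0.5625 0.292  0.133 ] [np.float64(1.1248732417967477), np.float64(1.1248732417965877)]
green [202.8333 208.3333] 6 [234.7333 162.3333] 15 [0.5764 0.2233 0.1304] [np.float64(1.3168011976656688), np.float64(1.3168011976662395)]
yellow [215.2 206.2] 5 [243.5185 166.1111] 27 [0.5834 0.187  0.1316] [np.float64(1.1180645531782367), np.float64(1.1180645531787279)]
h1 [ 0.5213 -0.1856  0.0757] [np.float64(0.911504974941186), np.float64(0.9115049749410868)] [ 0.5206 -0.1851  0.075 ]
h2 [ 0.5279 -0.2217  0.0768] [np.float64(0.5337731537273794), np.float64(0.5337731537274761)] [ 0.5277 -0.2217  0.075 ]
h3 [ 0.5353 -0.2568  0.0769] [np.float64(0.23203859203690194), np.float64(0.2320385920376188)] [ 0.5354 -0.257   0.075 ]
dot1 [ 0.505  -0.1888  0.0754] [np.float64(1.0245742896492236), np.float64(1.0245742896493049)] [ 0.5042 -0.1883  0.075 ]
r1 [ 0.5587 -0.1799  0.0741] [np.float64(0.6538261016078022), np.float64(0.6538261016081438)] [ 0.558  -0.1794  0.075 ]
r4 [ 0.5795 -0.2861  0.0727] [np.float64(0.5517314145420188), np.float64(0.5517314145424825)] [ 0.5787 -0.2853  0.075 ]
tl [0.617  0.3361 0.075 ]
tr [0.6464 0.1737 0.075 ]
bl [0.5433 0.3207 0.075 ]
tile 1279.0 [0.4887 0.0142 0.008 ]
tile 1075.0 [0.4877 0.0103 0.008 ]
```

```bash
cat >> h.py <<'E'
from scipy.spatial.transform import Rotation as Ro
def down(psi):  # tool y at world angle psi deg, pointing down
    c,s=np.cos(np.radians(psi)),np.sin(np.radians(psi)); return Ro.from_matrix(np.array([[-s,c,0],[c,s,0],[0,0,-1]]).T)
def goto(*targets):
    t=telemetry.sense(); R=Ro.from_quat(t['tool_rot'])
    for p,Rt in targets:
        print(np.round(R.inv().apply(np.array(p)-t['tcp_pos'])*1000,1),np.round((R.inv()*Rt).as_rotvec(degrees=True),1))
    print('t',round(t['t'],2),'tcp',t['tcp_pos'].round(4),'F',t['force'].round(1),'gap',round(t['finger_gap'],3))
E
python3 -c "
from h import *
goto(([.35,.35,.26],down(40)),([.5834,.187,.21],down(11.2)))"
```

```text
[-167.8 -158.7  -29.3] [-0.1  0.  24.8]
[-448.4 -206.7   20.7] [-0.1  0.  53.6]
t 0.1 tcp [0.2657 0.565  0.2304] F [-0.2  0.6 -0.4] gap 1.005
```

Emit:
move_arm --commands "-42 -40 -8 0 0 6 1;-84 -80 -16 0 0 12 1;-126 -119 -24 0 0 19 1;-168 -159 -29 0 0 25 1;-224 -168 -20 0 0 33 1"

```text
t: 0.72
tcp_pos: [0.3963, 0.3161, 0.252]
tool_rot: [0.488, 0.873, -0.0, -0.0]
force: [0.7, 0.3, -0.4]
finger_gap: 0.998
gripper_force: 0.0
```

```bash
python3 -c "
from h import *
goto(([.5834,.187,.21],down(11.2)))"
```

```text
[-208.    91.8   41.9] [-0.  -0.  20.4]
t 0.72 tcp [0.3963 0.3161 0.252 ] F [ 0.7  0.3 -0.4] gap 0.998
```

Emit:
move_arm --commands "-52 23 10 0 0 5 1;-104 46 20 0 0 10 1;-156 69 30 0 0 15 1;-208 92 42 0 0 20.4 1;-208 92 42 0 0 20.4 1"

```text
t: 1.35
tcp_pos: [0.5879, 0.1868, 0.2076]
tool_rot: [0.635, 0.772, -0.0, 0.0]
force: [0.3, 0.6, -0.1]
finger_gap: 1.001
gripper_force: 0.0
```

```bash
python3 -c "
from h import *
np.set_printoptions(precision=4,suppress=True)
goto(([.5834,.187,.21],down(11.2)))
s=snap('wrist','w1'); print(s['pose'],s['fx'],s['cx'],s['cy'])
for p in ([.5834,.187,.154],[.5764,.2233,.154],[.5834,.187,.075]): print(proj(s,p))"
```

```text
[ 1.  -4.4 -2.4] [-0.   0.  -0.1]
t 1.35 tcp [0.5879 0.1868 0.2076] F [ 0.3  0.6 -0.1] gap 1.001
[[ 0.9813  0.1827  0.0604  0.5709]
 [ 0.1924 -0.9301 -0.3129  0.2668]
 [-0.001   0.3187 -0.9479  0.3495]
 [ 0.      0.      0.      1.    ]] 338.68751751898117 274.7592638527625 206.01795700140465
(np.float64(270.0710233876602), np.float64(228.87316951578225))
(np.float64(269.99176729763974), np.float64(170.6592203879052))
(np.float64(271.3954220522313), np.float64(193.06667350307794))
```

View pics/w1.png

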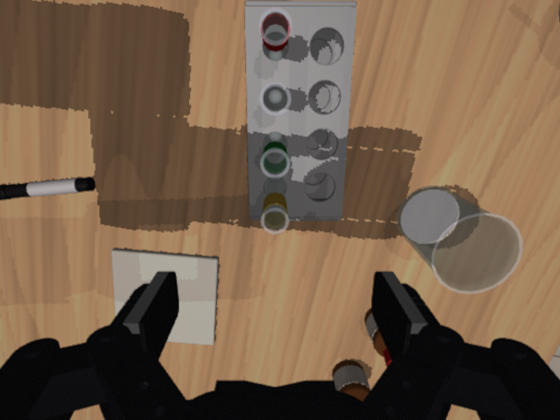

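Wrist view: mouths at yellow (275.5,220), green (275,162) and spare (275.5,99). The red band is at (276,38), the deck spans columns 248–350, and the tile is at (165,297). The beaker stays clear of the fingers.

```bash
python3 -c "
from h import *
np.set_printoptions(precision=4,suppress=True)
s=load('w1');t=load('top0');d=load('side0')
for n,u,v in(('y',275.5,220),('g',275,162),('sp',275.5,99),('r',276,27)): print(n,onz(s,u,v,.154))
for c,b in (('yellow',(255,185,295,240)),('green',(255,130,295,180)),('red',(255,5,295,60))):
    p,st,m=band(s,c,b,90); print(c,p,st,tri(s,p,d,band(d,c,(212,145,250,180),130)[0]),tri(s,p,t,band(t,c,(172,190,225,222),130)[0]))
c=[(112,250),(218,256),(213,344),(115,332)]
for x in c: print(onz(s,*x,.008))
"
```

```text
y [0.5856 0.1935 0.154 ]
g [0.5783 0.2289 0.154 ]
sp [0.5718 0.2634 0.154 ]
r [0.5652 0.2983 0.154 ]
yellow [274.5912 200.5365] [  8   7  24  20 274] (array([0.587 , 0.1948, 0.1241]), [np.float64(2.9963407843450214), np.float64(2.9963407843451964)]) (array([0.5859, 0.191 , 0.1074]), [np.float64(0.5552328058945263), np.float64(0.5552328058938539)])
green [276.5652 147.913 ] [12 16 20  7 23] (array([0.5807, 0.2312, 0.1232]), [np.float64(2.4230084646407377), np.float64(2.4230084646403283)]) (array([0.5797, 0.2289, 0.1009]), [np.float64(0.3459010077895228), np.float64(0.34590100778955785)])
red [275.0871  20.6141] [  7   8  28  17 241] (array([0.5664, 0.3034, 0.1252]), [np.float64(4.167082151842175), np.float64(4.167082151842135)]) (array([0.5639, 0.3029, 0.1113]), [np.float64(5.639811836969906), np.float64(5.639811836969947)])
[0.4249 0.0685 0.008 ]
[0.5417 0.0839 0.008 ]
[ 0.5525 -0.0367  0.008 ]
[ 0.4331 -0.042   0.008 ]
```

```bash
python3 -c "
from h import *
goto(([.586,.193,.093],down(11.2)))"
```

```text
[  4.5   1.6 114.9] [-0.1 -0.   0. ]
t 1.4 tcp [0.5856 0.1883 0.2079] F [-1.3 -0.4 -0.6] gap 1.0
```

Emit:
move_arm --commands "4.5 1 30 0 0 0 1;4.5 1 70 0 0 0 1;4.5 1 100 0 0 0 1;4.5 1 115 0 0 0 1;4.5 1 115 0 0 0 1"

```text
t: 2.02
tcp_pos: [0.5838, 0.1951, 0.0938]
tool_rot: [0.633, 0.774, -0.001, -0.001]
force: [-0.5, -0.1, 0.5]
finger_gap: 1.0
gripper_force: 0.0
```

```bash
python3 -c "
from h import *
goto(([.586,.193,.093],down(11.2)))
s=snap('wrist','w2');goto(([.586,.193,.093],down(11.2)))"
```

```text
[-2.5  1.7  0.8] [-0.1 -0.   0.3]
t 2.02 tcp [0.5838 0.1951 0.0938] F [-0.5 -0.1  0.5] gap 1.0
[-2.2  0.7  1.8] [ 0.  -0.   0.3]
t 2.08 tcp [0.5849 0.1951 0.0948] F [ 0.9 -0.1  1.2] gap 1.0
```

View pics/w2.png

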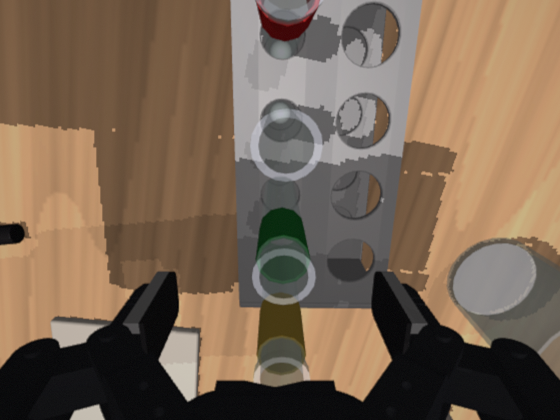

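The straddle is clear: yellow mouth at (281,365), green mouth (284,274), spare mouth (286,144), pads at columns 155–400.

```bash
python3 -c "
from h import *
np.set_printoptions(precision=4,suppress=True)
a=load('w1');s=load('w2')
print(proj(s,[.584,.195,.154]),proj(s,[.584,.195,.112]))
for n,p,q in(('g',(275,162),(284,274)),('sp',(275.5,99),(286,144)),('y',(275.5,220),(281,365))): print(n,onz(s,*q,.154),*tri(a,p,s,q))
print(s['pose'])
"
```

```text
(np.float64(279.2647345554383), np.float64(374.7552537637731)) (np.float64(278.3010326582547), np.float64(296.343805762387))
g [0.5782 0.2294 0.154 ] [0.5784 0.2287 0.1528] [np.float64(0.017305694344504567), np.float64(0.017305694343217184)]
sp [0.5714 0.264  0.154 ] [0.5718 0.2632 0.1485] [np.float64(0.07634738707482323), np.float64(0.07634738707422609)]
y [0.5838 0.1988 0.154 ] [0.5861 0.1897 0.1442] [np.float64(0.26189002012424256), np.float64(0.26189002012402474)]
[[ 0.9801  0.1891  0.0604  0.5666]
 [ 0.1985 -0.9291 -0.312   0.2749]
 [-0.0029  0.3178 -0.9482  0.2358]
 [ 0.      0.      0.      1.    ]]
```

Emit:
move_arm --commands "-1 1 1 0 0 0 -1;-1 1 1 0 0 0 -1;-1 1 1 0 0 0 -1;-1 1 1 0 0 0 -1;-1 1 1 0 0 0 -1" --grip_force 40

```text
t: 2.7
tcp_pos: [0.5864, 0.1936, 0.0938]
tool_rot: [0.633, 0.774, 0.0, 0.0]
force: [-0.2, -0.7, 3.9]
finger_gap: 0.175
gripper_force: 38.9
```

```bash
python3 -c "
from h import *
goto(([.585,.194,.24],down(11.2)));print(telemetry.sense()['gripper_force'])"
```

```text
[   0.6   -1.3 -146.2] [0.  0.  0.2]
t 2.7 tcp [0.5864 0.1936 0.0938] F [-0.2 -0.7  3.9] gap 0.175
38.88809680938721
```

Emit:
move_arm --commands "0 0 -15 0 0 0 -1;0 0 -45 0 0 0 -1;0 0 -80 0 0 0 -1;0 0 -110 0 0 0 -1;0 0 -115 0 0 0 -1"

```text
t: 3.32
tcp_pos: [0.5879, 0.194, 0.2114]
tool_rot: [0.633, 0.774, 0.002, 0.002]
force: [1.1, 0.0, -0.7]
finger_gap: 0.175
gripper_force: 39.1
```

```bash
python3 -c "
from h import *
goto(([.521,-.185,.207],down(11.2)))"
```

```text
[-358.2 -140.5    3.7] [0.3 0.  0.2]
t 3.33 tcp [0.5879 0.194  0.2114] F [ 1.1  0.  -0.7] gap 0.175
```

Emit:
move_arm --commands "-58 -21 0 0 0 0 -1;-116 -42 0 0 0 0 -1;-174 -63 0 0 0 0 -1;-232 -84 0 0 0 0 -1;-290 -105 0 0 0 0 -1"

```text
t: 3.95
tcp_pos: [0.5395, -0.1129, 0.2074]
tool_rot: [0.633, 0.774, -0.0, -0.001]
force: [1.1, 0.5, -0.3]
finger_gap: 0.175
gripper_force: 39.1
```

Emit:
move_arm --commands "-35 -12 0 0 0 0 -1;-70 -24 0 0 0 0 -1;-104 -35 0 0 0 0 -1;-104 -35 0 0 0 0 -1;-104 -35 0 0 0 0 -1"

```text
t: 4.58
tcp_pos: [0.5262, -0.2194, 0.2074]
tool_rot: [0.634, 0.774, 0.0, -0.001]
force: [-0.2, 0.7, -1.0]
finger_gap: 0.175
gripper_force: 39.1
```

```bash
python3 -c "
from h import *
np.set_printoptions(precision=4,suppress=True)
goto(([.521,-.185,.207],down(11.2)))
s=snap('wrist','w3')
for p in ([.521,-.185,.075],[.528,-.222,.075]): print(proj(s,p))
print(s['pose'])"
```

```text
[34.8  1.7  0.5] [-0.1 -0.1  0.2]
t 4.58 tcp [ 0.5262 -0.2194  0.2074] F [-0.2  0.7 -1. ] gap 0.175
(np.float64(278.8580994945387), np.float64(153.69860398529525))
(np.float64(278.1914334505956), np.float64(198.0037742671812))
[[ 0.9804  0.1874  0.0603  0.5091]
 [ 0.1969 -0.9301 -0.3102 -0.1398]
 [-0.0021  0.316  -0.9488  0.3496]
 [ 0.      0.      0.      1.    ]]
```

View pics/w3.png

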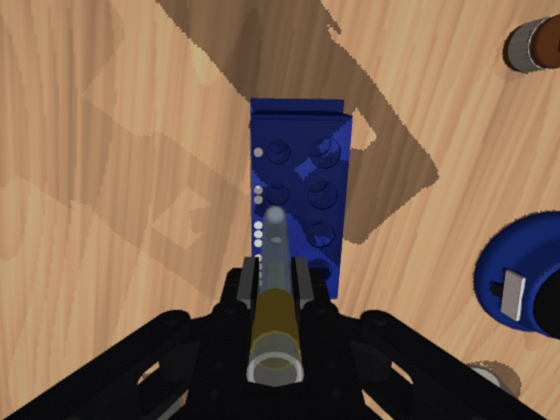

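Wrist view while carrying: hole 1 at (278,152) and hole 2 at (277,195), both within 3 px of prediction. The held tube's foot is at (275,213) and its mouth at (275,368), so it hangs straight.

```bash
python3 -c "
from h import *
np.set_printoptions(precision=4,suppress=True)
s=load('w3')
g=cv2.cvtColor(s['image'],cv2.COLOR_RGB2GRAY)
b=cv2.resize(g[130:215,255:345],None,fx=6,fy=6,interpolation=cv2.INTER_CUBIC)
c=cv2.HoughCircles(cv2.GaussianBlur(b,(0,0),3),cv2.HOUGH_GRADIENT,1,120,param1=40,param2=14,minRadius=50,maxRadius=110)
for u,v,r in (c[0] if c is not None else []):
    p=(255+(u+.5)/6-.5,130+(v+.5)/6-.5); print(np.array(p),r/6,onz(s,*p,.075))
for p in((278,152),(277,195)): print(onz(s,*p,.075))
print('foot',onz(s,275,214,.1256),'mouth',onz(s,275,367,.2676))
goto(([.521,-.185,.207],down(11.2)))
"
```

```text
[274.8333 214.    ] 8.5 [ 0.528  -0.2367  0.075 ]
[ 0.52   -0.1838  0.075 ]
[ 0.5265 -0.2196  0.075 ]
foot [ 0.5247 -0.2188  0.1256] mouth [ 0.5245 -0.217   0.2676]
[34.4  1.4  0.7] [-0.1 -0.1  0.2]
t 4.62 tcp [ 0.5264 -0.219   0.2076] F [-0.9  0.1  0.3] gap 0.177
```

Emit:
move_arm --commands "18 1 0 0 0 0 -1;35 2 0 0 0 0 -1;35 2 15 0 0 0 -1;35 2 30 0 0 0 -1;35 2 30 0 0 0 -1"

```text
t: 5.25
tcp_pos: [0.5209, -0.1851, 0.1763]
tool_rot: [0.633, 0.774, -0.0, -0.002]
force: [0.3, 0.4, 0.2]
finger_gap: 0.171
gripper_force: 39.1
```

```bash
python3 -c "
from h import *
goto(([.521,-.185,.0938],down(11.2)))
s=snap('wrist','w4');d=snap('side','s4')
a=cv2.resize(s['image'][100:240,210:350],(560,560),interpolation=cv2.INTER_CUBIC)
u,v=map(int,proj(d,[.521,-.185,.08]));print(u,v)
b=cv2.resize(d['image'][v-40:v+30,u-15:u+15],(240,560),interpolation=cv2.INTER_CUBIC)
cv2.imwrite('pics/c4.png',np.hstack([a,b])[:,:,::-1])"
```

```text
[-0.1  0.3 82.5] [-0.2 -0.1  0.2]
t 5.25 tcp [ 0.5209 -0.1851  0.1763] F [0.3 0.4 0.2] gap 0.171
313 249
```

View pics/c4.png

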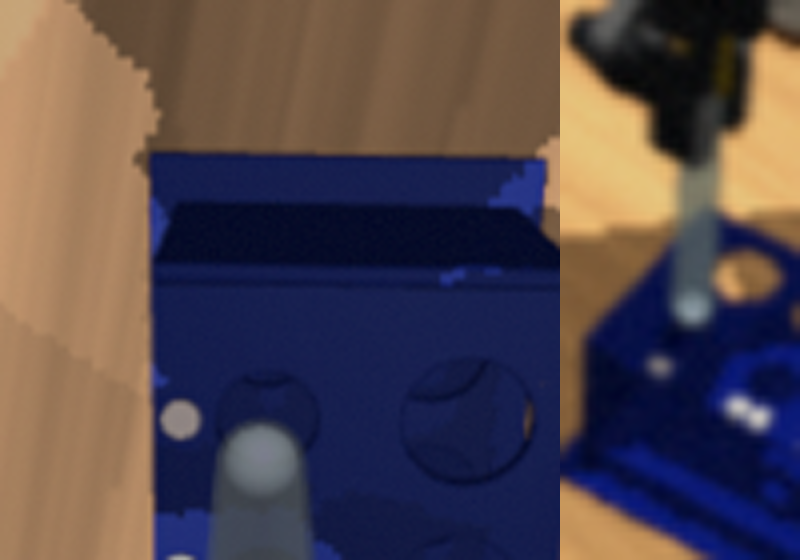

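The crop shows the foot at (276,215) just above hole 1, whose centre is at (277,205). The rear hole is at (327,205). In the side view the foot sits over the hole.

```bash
python3 -c "
from h import *
np.set_printoptions(precision=4,suppress=True)
s=load('w4')
h=onz(s,277,205,.075)
for z in (.0945,.0925): print(h,onz(s,276,215,z), (down(11.2).inv().apply(h-onz(s,276,215,z))*1000))
# tube edges: axis column at foot and hole
goto(([.521,-.185,.0938],down(11.2)))
"
```

```text
[ 0.5206 -0.184   0.075 ] [ 0.5201 -0.1851  0.0945] [ 0.9867  0.7492 19.5   ]
[ 0.5206 -0.184   0.075 ] [ 0.5202 -0.1858  0.0925] [ 1.7112  0.7466 17.5   ]
[ 1.  -0.7 83.9] [-0.  -0.   0.2]
t 5.35 tcp [ 0.5219 -0.1859  0.1777] F [0.8 0.1 0.2] gap 0.172
```

Emit:
move_arm --commands "1 0.5 0 0 0 0 -1;1 0.5 8 0 0 0 -1;1 0.5 18 0 0 0 -1;1 0.5 30 0 0 0 -1;1 0.5 40 0 0 0 -1"

```text
t: 5.98
tcp_pos: [0.5219, -0.1843, 0.1371]
tool_rot: [0.633, 0.774, -0.0, -0.001]
force: [-0.1, -0.7, -0.1]
finger_gap: 0.175
gripper_force: 39.2
```

```bash
python3 -c "
from h import *
goto(([.521,-.185,.0938],down(11.2)))"
```

```text
[-0.6 -1.  43.3] [-0.  -0.   0.2]
t 5.97 tcp [ 0.5219 -0.1843  0.1371] F [-0.1 -0.7 -0.1] gap 0.175
```

In freely. I'll lower the remaining ~43 mm gently.

Emit:
move_arm --commands "0 0 14 0 0 0 -1;0 0 28 0 0 0 -1;0 0 36 0 0 0 -1;0 0 39 0 0 0 -1;0 0 41 0 0 0 -1"

```text
t: 6.6
tcp_pos: [0.5223, -0.1844, 0.0973]
tool_rot: [0.633, 0.774, 0.0, -0.0]
force: [0.5, 0.6, -0.8]
finger_gap: 0.176
gripper_force: 39.2
```

Emit:
move_arm --commands "0 0 1 0 0 0 -1;0 0 1.5 0 0 0 -1;0 0 2 0 0 0 -1;0 0 2 0 0 0 -1;0 0 2 0 0 0 -1"

```text
t: 7.22
tcp_pos: [0.5223, -0.1844, 0.0954]
tool_rot: [0.633, 0.774, 0.0, 0.0]
force: [0.3, 0.9, 0.3]
finger_gap: 0.175
gripper_force: 39.2
```

Emit:
move_arm --commands "0 0 0.6 0 0 0 -1;0 0 1.2 0 0 0 -1;0 0 1.8 0 0 0 -1;0 0 1.8 0 0 0 -1;0 0 1.8 0 0 0 -1"

```text
t: 7.85
tcp_pos: [0.5223, -0.1845, 0.0937]
tool_rot: [0.633, 0.774, -0.0, 0.0]
force: [-0.9, 1.4, 3.1]
finger_gap: 0.178
gripper_force: 39.5
```

Emit:
move_arm --commands "0 0 0.4 0 0 0 -1;0 0 0.8 0 0 0 -1;0 0 0.8 0 0 0 -1;0 0 0.8 0 0 0 -1;0 0 0.8 0 0 0 -1"

```text
t: 8.48
tcp_pos: [0.5224, -0.1846, 0.0937]
tool_rot: [0.633, 0.774, 0.0, 0.0]
force: [-2.0, 1.1, 8.7]
finger_gap: 0.175
gripper_force: 40.1
```

Emit:
move_arm --commands "0 0 -0.6 0 0 0 -1;0 0 -0.6 0 0 0 0.2;0 0 -0.6 0 0 0 1;0 0 -0.6 0 0 0 1;0 0 -0.6 0 0 0 1"

```text
t: 9.1
tcp_pos: [0.5223, -0.1845, 0.0931]
tool_rot: [0.633, 0.774, -0.0, -0.0]
force: [0.2, 0.2, -0.1]
finger_gap: 0.991
gripper_force: 0.0
```

Emit:
move_arm --commands "0 0 -15 0 0 0 1;0 0 -40 0 0 0 1;0 0 -75 0 0 0 1;0 0 -105 0 0 0 1;30 10 -125 0 0 0 1"

```text
t: 9.72
tcp_pos: [0.5273, -0.1548, 0.2212]
tool_rot: [0.635, 0.773, 0.0, 0.002]
force: [0.8, 1.1, 0.1]
finger_gap: 0.999
gripper_force: 0.0
```

```bash
python3 -c "
from h import *
np.set_printoptions(precision=4,suppress=True)
d=snap('side','s5');t=load('side0')
# yellow band seated height: compare with the tube's expected location
p,st,m=band(d,'yellow',(295,200,335,250),130); print(p,st,proj(d,[.521,-.185,.131]),proj(d,[.521,-.185,.154]))
goto(([.578,.229,.2],down(11.2)))
"
```

```text
[314.4359 238.5897] [17 35  6  8 39] (np.float64(313.6106176652055), np.float64(237.55615691799608)) (np.float64(313.8487452151012), np.float64(231.7241044475749))
[361.9 124.1  23.4] [0.3 0.1 0.2]
t 9.78 tcp [ 0.5277 -0.1503  0.2232] F [0.2 2.6 1.1] gap 1.0
```

Emit:
move_arm --commands "58 20 0 0 0 0 1;116 40 0 0 0 0 1;174 60 0 0 0 0 1;232 80 0 0 0 0 1;290 100 0 0 0 0 1"

```text
t: 10.4
tcp_pos: [0.567, 0.153, 0.2194]
tool_rot: [0.633, 0.774, 0.0, 0.001]
force: [1.1, -1.1, 1.1]
finger_gap: 1.0
gripper_force: 0.0
```

Emit:
move_arm --commands "40 14 10 0 0 0 1;72 24 23 0 0 0 1;72 24 23 0 0 0 1;72 24 23 0 0 0 1;72 24 23 0 0 0 1"

```text
t: 11.02
tcp_pos: [0.5765, 0.2251, 0.1961]
tool_rot: [0.634, 0.773, 0.0, 0.0]
force: [0.0, 0.1, -0.2]
finger_gap: 1.0
gripper_force: 0.0
```

```bash
python3 -c "
from h import *
goto(([.578,.229,.0933],down(11.2)))"
```

```text
[  3.5   2.2 102.8] [0.  0.  0.1]
t 11.03 tcp [0.5765 0.2251 0.1961] F [ 0.   0.1 -0.2] gap 1.0
```

Emit:
move_arm --commands "3.5 2 20 0 0 0 1;3.5 2 50 0 0 0 1;3.5 2 80 0 0 0 1;3.5 2 102 0 0 0 1;3.5 2 103 0 0 0 1"

```text
t: 11.65
tcp_pos: [0.5765, 0.2287, 0.0911]
tool_rot: [0.634, 0.773, -0.001, -0.001]
force: [-0.5, 0.7, -0.3]
finger_gap: 1.0
gripper_force: 0.0
```

Emit:
move_arm --commands "0 0 0 0 0 0 1;0 0 0 0 0 0 -1;0 0 0 0 0 0 -1;0 0 0 0 0 0 -1;0 0 0 0 0 0 -1" --grip_force 40

```text
t: 12.28
tcp_pos: [0.5775, 0.2303, 0.0926]
tool_rot: [0.633, 0.774, 0.0, 0.0]
force: [-0.4, -1.0, 3.0]
finger_gap: 0.173
gripper_force: 38.9
```

Emit:
move_arm --commands "0 0 -15 0 0 0 -1;0 0 -45 0 0 0 -1;0 0 -80 0 0 0 -1;0 0 -110 0 0 0 -1;0 0 -115 0 0 0 -1"

```text
t: 12.9
tcp_pos: [0.5787, 0.2305, 0.2105]
tool_rot: [0.633, 0.774, 0.002, 0.002]
force: [-0.2, 0.5, 0.2]
finger_gap: 0.173
gripper_force: 39.4
```

```bash
python3 -c "
from h import *
np.set_printoptions(precision=4,suppress=True)
goto(([.5295,-.2202,.2087],down(11.2)))
s=snap('wrist','w6')"
```

```text
[-432.1 -137.4    1. ] [ 0.3 -0.   0.2]
t 12.9 tcp [0.5787 0.2305 0.2105] F [-0.2  0.5  0.2] gap 0.173
```

The blank now stands in hole 1 with its mouth at 154 mm, so I'll travel higher.

Emit:
move_arm --commands "0 0 -50 0 0 0 -1;-50 -16 -75 0 0 0 -1;-108 -35 -75 0 0 0 -1;-166 -54 -75 0 0 0 -1;-224 -72 -75 0 0 0 -1"

```text
t: 13.58
tcp_pos: [0.5497, -0.0051, 0.2809]
tool_rot: [0.633, 0.774, -0.001, -0.001]
force: [0.4, -1.2, 0.1]
finger_gap: 0.177
gripper_force: 39.4
```

Emit:
move_arm --commands "-55 -17 0 0 0 0 -1;-110 -35 0 0 0 0 -1;-165 -53 0 0 0 0 -1;-206 -65 0 0 0 0 -1;-206 -65 0 0 0 0 -1"

```text
t: 14.2
tcp_pos: [0.5271, -0.2213, 0.2806]
tool_rot: [0.635, 0.772, -0.0, -0.001]
force: [-0.4, 1.0, 0.3]
finger_gap: 0.175
gripper_force: 39.4
```

```bash
python3 -c "
from h import *
goto(([.5294,-.2199,.175],down(11.2)))"
```

```text
[  0.8   2.8 105.6] [-0.1 -0.1 -0.1]
t 14.2 tcp [ 0.5271 -0.2213  0.2806] F [-0.4  1.   0.3] gap 0.175
```

Emit:
move_arm --commands "1.5 2 0 0 0 0 -1;1.5 2 40 0 0 0 -1;1.5 2 80 0 0 0 -1;1.5 2 105 0 0 0 -1;1.5 2 105 0 0 0 -1"

```text
t: 14.82
tcp_pos: [0.5284, -0.2137, 0.1751]
tool_rot: [0.632, 0.775, -0.0, -0.003]
force: [-0.4, 0.4, -0.2]
finger_gap: 0.173
gripper_force: 39.4
```

```bash
python3 -c "
from h import *
goto(([.5294,-.2199,.0926],down(11.2)))
s=snap('wrist','w7')
a=cv2.resize(s['image'][100:240,210:350],(560,560),interpolation=cv2.INTER_CUBIC)
cv2.imwrite('pics/c7.png',a[:,:,::-1])
print(proj(s,[.5275,-.2205,.075]))
goto(([.5294,-.2199,.0926],down(11.2)))"
```

```text
[-6.7  0.1 82.5] [-0.3 -0.3  0.3]
t 14.82 tcp [ 0.5284 -0.2137  0.1751] F [-0.4  0.4 -0.2] gap 0.173
(np.float64(274.34072322947094), np.float64(215.34878772737997))
[-5.2 -1.  84.1] [-0.1 -0.1  0.3]
t 14.88 tcp [ 0.5296 -0.2147  0.1767] F [-0.6 -0.7  0.3] gap 0.175
```

View pics/c7.png

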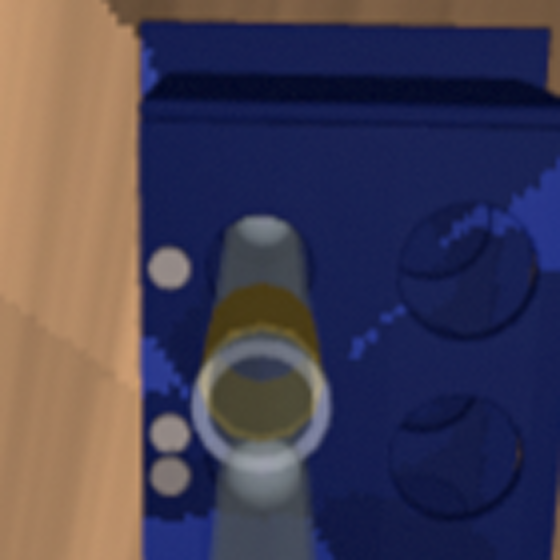

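The crop shows the blank standing in hole 1, with the held foot at (276.3,218.8). Rear hole 2 is at (323.8,214.5) and the dot pair at (252.5,213.8), which puts hole 2's centre at about (275.5,214).

```bash
python3 -c "
from h import *
np.set_printoptions(precision=4,suppress=True)
s=load('w7')
r2=onz(s,323.75,214.5,.075);r1=onz(s,326.8,167.5,.075);ax=(r1-r2)/np.linalg.norm(r1-r2);print(r2,r1,np.linalg.norm(r1-r2),np.degrees(np.arctan2(-ax[0],ax[1])))
d2=onz(s,252.5,213.8,.075); print('dots',d2)
h=onz(s,275.5,214,.075)
f=onz(s,276.3,218.8,.0954)
print(h,f,down(11.2).inv().apply(h-f)*1000, [.5276,-.2200])
goto(([.5294,-.2199,.0926],down(11.2)))"
```

```text
[ 0.5641 -0.2123  0.075 ] [ 0.5575 -0.1767  0.075 ] 0.03623979980371399 10.60506938864267
dots [ 0.511  -0.2226  0.075 ]
[ 0.5281 -0.2193  0.075 ] [ 0.528  -0.2155  0.0954] [-3.7136 -0.5974 20.4   ] [0.5276, -0.22]
[-5.2 -1.  84.1] [-0.1 -0.1  0.3]
t 14.88 tcp [ 0.5296 -0.2147  0.1767] F [-0.6 -0.7  0.3] gap 0.175
```

Emit:
move_arm --commands "-4 -0.5 0 0 0 0 -1;-4 -0.5 0 0 0 0 -1;-4 -0.5 0 0 0 0 -1;-4 -0.5 0 0 0 0 -1;-4 -0.5 0 0 0 0 -1"

```text
t: 15.5
tcp_pos: [0.5301, -0.2206, 0.1774]
tool_rot: [0.633, 0.774, 0.0, 0.0]
force: [1.1, 0.2, -0.2]
finger_gap: 0.178
gripper_force: 39.4
```

```bash
python3 -c "
from h import *
np.set_printoptions(precision=4,suppress=True)
goto(([.5294,-.2199,.0926],down(11.2)))
s=snap('wrist','w8');g=load('w7')
# foot/tube is fixed in the image, rack shifts: phase-correlate the rear-hole/deck area
A=[cv2.cvtColor(x['image'],cv2.COLOR_RGB2GRAY)[100:240,296:350].astype(np.float32) for x in(g,s)]
print(cv2.phaseCorrelate(A[0],A[1],cv2.createHanningWindow(A[0].shape[::-1],cv2.CV_32F)))
"
```

```text
[ 0.9 -0.5 84.8] [0.  0.  0.2]
t 15.5 tcp [ 0.5301 -0.2206  0.1774] F [ 1.1  0.2 -0.2] gap 0.178
((-0.2828827737850297, -10.58018224863153), 0.4506924385396541)
```

```bash
python3 -c "
from h import *
s=snap('wrist','w9')
a=cv2.resize(s['image'][100:240,210:350],(560,560),interpolation=cv2.INTER_CUBIC)
cv2.imwrite('pics/c9.png',a[:,:,::-1])
goto(([.5294,-.2199,.0926],down(11.2)))"
```

```text
[ 0.8 -0.5 84.7] [ 0.  -0.   0.2]
t 15.6 tcp [ 0.53   -0.2206  0.1773] F [0.8 0.8 0.5] gap 0.173
```

View pics/c9.png

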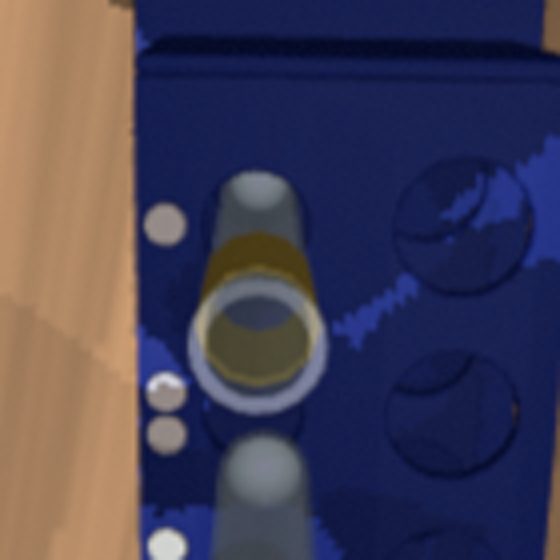

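The crop shows hole 2's centre at about (273.8,204.5) and the foot at (275.8,217). Rear hole 2 is at (323,203.8).

```bash
python3 -c "
from h import *
np.set_printoptions(precision=4,suppress=True)
s=load('w9')
r2=onz(s,323,203.8,.075);h=onz(s,273.8,204.5,.075)
R=down(11.2);hr=r2+R.apply([0,-.036,0])
f=onz(s,275.8,217,.0965)
print(h,hr,f,R.inv().apply(h-f)*1000,R.inv().apply(hr-f)*1000)"
```

```text
[ 0.5277 -0.2201  0.075 ] [ 0.5289 -0.2192  0.075 ] [ 0.5296 -0.2219  0.0965] [ 2.1276 -1.4781 21.5   ] [ 2.8065 -0.1241 21.5   ]
```

Emit:
move_arm --commands "2.3 -1 0 0 0 0 -1;2.3 -1 6 0 0 0 -1;2.3 -1 14 0 0 0 -1;2.3 -1 20 0 0 0 -1;2.3 -1 26 0 0 0 -1"

```text
t: 16.23
tcp_pos: [0.5284, -0.2184, 0.1506]
tool_rot: [0.633, 0.774, 0.0, -0.0]
force: [1.2, -0.1, 0.6]
finger_gap: 0.177
gripper_force: 39.4
```

Emit:
move_arm --commands "0 0 10 0 0 0 -1;0 0 22 0 0 0 -1;0 0 32 0 0 0 -1;0 0 40 0 0 0 -1;0 0 46 0 0 0 -1"

```text
t: 16.85
tcp_pos: [0.5285, -0.2184, 0.1047]
tool_rot: [0.633, 0.774, 0.0, -0.0]
force: [0.2, 1.9, 1.5]
finger_gap: 0.174
gripper_force: 39.4
```

Emit:
move_arm --commands "0 0 3 0 0 0 -1;0 0 6 0 0 0 -1;0 0 8 0 0 0 -1;0 0 9 0 0 0 -1;0 0 9 0 0 0 -1"

```text
t: 17.48
tcp_pos: [0.5286, -0.2184, 0.0963]
tool_rot: [0.633, 0.774, 0.0, -0.0]
force: [-0.6, 1.6, -0.4]
finger_gap: 0.175
gripper_force: 39.4
```

Emit:
move_arm --commands "0 0 1 0 0 0 -1;0 0 2 0 0 0 -1;0 0 2.5 0 0 0 -1;0 0 3 0 0 0 -1;0 0 3 0 0 0 -1"

```text
t: 18.1
tcp_pos: [0.5286, -0.2185, 0.0933]
tool_rot: [0.633, 0.774, 0.0, -0.0]
force: [-0.2, 2.3, -0.0]
finger_gap: 0.173
gripper_force: 39.4
```

Emit:
move_arm --commands "0 0 0.4 0 0 0 -1;0 0 0.8 0 0 0 -1;0 0 1 0 0 0 -1;0 0 1 0 0 0 -1;0 0 1 0 0 0 -1"

```text
t: 18.73
tcp_pos: [0.5287, -0.2185, 0.0926]
tool_rot: [0.633, 0.774, 0.0, 0.0]
force: [-1.2, 3.0, 5.8]
finger_gap: 0.174
gripper_force: 39.9
```

Emit:
move_arm --commands "0 0 -0.4 0 0 0 -1;0 0 -0.4 0 0 0 0.2;0 0 -0.4 0 0 0 1;0 0 -0.4 0 0 0 1;0 0 -0.4 0 0 0 1"

```text
t: 19.35
tcp_pos: [0.5287, -0.2188, 0.0926]
tool_rot: [0.633, 0.774, -0.0, 0.0]
force: [0.4, -1.3, 0.3]
finger_gap: 0.993
gripper_force: 0.0
```

Emit:
move_arm --commands "0 0 -15 0 0 0 1;0 0 -45 0 0 0 1;0 0 -85 0 0 0 1;0 0 -120 0 0 0 1;40 0 -130 0 0 0 1"

```text
t: 19.98
tcp_pos: [0.5234, -0.1822, 0.2268]
tool_rot: [0.635, 0.773, 0.001, 0.005]
force: [0.6, 0.5, 0.2]
finger_gap: 0.997
gripper_force: 0.0
```

```bash
python3 -c "
from h import *
d=snap('side','s10')
for c,b,p in(('yellow',(295,200,335,250),[.521,-.185]),('green',(310,215,345,260),[.528,-.220])):
    q,st,m=band(d,c,b,110); print(q,st,proj(d,p+[.131]))
goto(([.565,.2985,.2],down(11.2)))
"
```

```text
[308.81481481 233.24691358] [ 1 24 22 19 81] (np.float64(313.6106176652055), np.float64(237.55615691799608))
[325.8125  244.53125] [13 26  6  8 32] (np.float64(324.8307179873685), np.float64(243.07898557907686))
[455.3 137.7  27.3] [ 0.2 -0.1  0.2]
t 20.02 tcp [ 0.52   -0.1751  0.2264] F [-3.   2.7  0.4] gap 0.999
```

Emit:
move_arm --commands "56 17 0 0 0 0 1;112 34 0 0 0 0 1;168 51 0 0 0 0 1;224 68 0 0 0 0 1;280 85 0 0 0 0 1"

```text
t: 20.65
tcp_pos: [0.5488, 0.1138, 0.2238]
tool_rot: [0.633, 0.774, 0.0, 0.001]
force: [0.6, -0.1, 0.4]
finger_gap: 0.997
gripper_force: 0.0
```

Emit:
move_arm --commands "55 17 10 0 0 0 1;110 34 20 0 0 0 1;160 48 27 0 0 0 1;170 52 27 0 0 0 1;170 52 27 0 0 0 1"

```text
t: 21.28
tcp_pos: [0.566, 0.2892, 0.1962]
tool_rot: [0.633, 0.774, -0.0, 0.0]
force: [0.2, 0.6, -0.1]
finger_gap: 0.998
gripper_force: 0.0
```

Emit:
move_arm --commands "0 0 0 0 0 0 1;0 0 0 0 0 0 1;0 0 0 0 0 0 1;0 0 0 0 0 0 1;0 0 0 0 0 0 1"

```text
t: 21.9
tcp_pos: [0.5661, 0.2886, 0.1957]
tool_rot: [0.633, 0.774, -0.0, -0.0]
force: [-0.3, 0.1, 0.3]
finger_gap: 1.001
gripper_force: 0.0
```

```bash
python3 -c "
from h import *
goto(([.565,.2995,.093],down(11.2)))
"
```

```text
[ 10.9   1.1 102.7] [-0.   0.   0.2]
t 21.9 tcp [0.5661 0.2886 0.1957] F [-0.3  0.1  0.3] gap 1.001
```

Emit:
move_arm --commands "11 1 10 0 0 0 1;11 1 40 0 0 0 1;11 1 75 0 0 0 1;11 1 100 0 0 0 1;11 1 103 0 0 0 1"

```text
t: 22.52
tcp_pos: [0.5628, 0.3, 0.0899]
tool_rot: [0.633, 0.774, -0.002, -0.002]
force: [-0.5, -1.0, 0.3]
finger_gap: 1.002
gripper_force: 0.0
```

Emit:
move_arm --commands "0 0 0 0 0 0 1;0 0 0 0 0 0 -1;0 0 0 0 0 0 -1;0 0 0 0 0 0 -1;0 0 0 0 0 0 -1" --grip_force 50

```text
t: 23.15
tcp_pos: [0.5652, 0.2999, 0.0933]
tool_rot: [0.633, 0.774, 0.0, 0.0]
force: [-0.2, 0.8, 1.9]
finger_gap: 0.171
gripper_force: 48.6
```

Emit:
move_arm --commands "0 0 -15 0 0 0 -1;0 0 -45 0 0 0 -1;0 0 -85 0 0 0 -1;0 0 -125 0 0 0 -1;0 0 -165 0 0 0 -1"

```text
t: 23.78
tcp_pos: [0.5646, 0.2997, 0.26]
tool_rot: [0.633, 0.774, 0.0, 0.0]
force: [1.0, -0.2, -0.9]
finger_gap: 0.17
gripper_force: 49.0
```

```bash
python3 -c "
from h import *
np.set_printoptions(precision=4,suppress=True)
s=load('w1')
w=cv2.inRange(cv2.cvtColor(load('top0')['image'][215:270,245:300],cv2.COLOR_RGB2HSV),(0,0,150),(180,60,255))
c=max(cv2.findContours(w,0,2)[0],key=cv2.contourArea);b=cv2.minAreaRect(c);print(b, onz(load('top0'),b[0][0]+245,b[0][1]+215,.008))
print(np.mean([onz(s,*x,.008) for x in [(112,250),(218,256),(213,344),(115,332)]],0))
goto(([.488,.012,.26],down(11.2)))
print(telemetry.sense()['q'])
"
```

```text
((27.969541549682617, 28.0736026763916), (35.76601791381836, 36.692230224609375), 85.91438293457031) [0.4888 0.0153 0.008 ]
[0.488  0.0184 0.008 ]
[-266.9 -131.9   -0.1] [ 0.  -0.   0.2]
t 23.77 tcp [0.5646 0.2997 0.26  ] F [ 1.  -0.2 -0.9] gap 0.17
[0.3135 0.5182 1.363  0.     1.26   0.1146]
```

Emit:
move_arm --commands "0 0 -25 0 0 0 -1;-50 -23 -30 0 0 1.8 -1;-105 -48 -30 0 0 3.6 -1;-160 -74 -30 0 0 5.4 -1;-213 -100 -30 0 0 7.2 -1"

```text
t: 24.4
tcp_pos: [0.5082, 0.0696, 0.2888]
tool_rot: [0.681, 0.732, 0.0, 0.001]
force: [0.5, -0.1, 0.1]
finger_gap: 0.172
gripper_force: 49.1
```

```bash
python3 -c "
from h import *
R=down(2)*Ro.from_euler('x',45,degrees=True)
goto(([.498,.014,.28],down(2)),([.498,.014,.28],R),([.498,.014,.193],R))
"
```

```text
[-54.7 -14.2   8.8] [0.1 0.  2.2]
[-54.7 -14.2   8.8] [45.1  0.9  2. ]
[-54.7 -14.3  95.8] [45.1  0.9  2. ]
t 24.4 tcp [0.5082 0.0696 0.2888] F [ 0.5 -0.1  0.1] gap 0.172
```

Emit:
move_arm --commands "-25 -6 0 9 0 1 -1;-50 -12 5 18 0 2 -1;-54 -14 9 27 0.5 2 -1;-54 -14 9 36 0.8 2 -1;-54 -14 9 45 0.9 2 -1"

```text
t: 25.02
tcp_pos: [0.4995, 0.0161, 0.28]
tool_rot: [0.641, 0.664, -0.276, -0.267]
force: [0.2, 0.5, -0.1]
finger_gap: 0.175
gripper_force: 49.1
```

```bash
python3 -c "
from h import *
R=down(2)*Ro.from_euler('x',45,degrees=True)
goto(([.498,.014,.193],R)); print(telemetry.sense()['q'])
"
```

```text
[-2.1 60.6 62.4] [-0.2 -0.   0. ]
t 25.02 tcp [0.4995 0.0161 0.28  ] F [ 0.2  0.5 -0.1] gap 0.175
[-0.12408237  0.68472335  1.23310519 -0.12366744  2.00280698 -0.16526065]
```

Emit:
move_arm --commands "-1 15 15 0 0 0 -1;-2 35 35 0 0 0 -1;-2 50 51 0 0 0 -1;-2 58 60 0 0 0 -1;-2 60 62 0 0 0 -1"

```text
t: 25.65
tcp_pos: [0.4975, 0.0145, 0.1925]
tool_rot: [0.641, 0.665, -0.275, -0.266]
force: [0.4, 0.1, 0.2]
finger_gap: 0.171
gripper_force: 49.1
```

Emit:
move_arm --commands "0 0 0 0 0 0 -1;0 0 0 0 0 0 -1;0 0 0 0 0 0 -1;0 0 0 0 0 0 -1;0 0 0 0 0 0 -1"

```text
t: 26.28
tcp_pos: [0.4976, 0.0144, 0.1926]
tool_rot: [0.641, 0.665, -0.275, -0.266]
force: [0.3, 0.6, -1.4]
finger_gap: 0.177
gripper_force: 49.1
```

```bash
python3 -c "
from h import *
R=down(2)*Ro.from_euler('x',45,degrees=True)
goto(([.498,.014,.193],R))
d=snap('side','s11');t=snap('top','t11')
cv2.imwrite('pics/f.png',np.hstack([cv2.resize(d['image'][120:320,170:370],(400,400),interpolation=cv2.INTER_CUBIC),cv2.resize(t['image'][170:270,290:390],(400,400),interpolation=cv2.INTER_CUBIC)])[:,:,::-1])
print(proj(d,[.435,.012,.13]),proj(d,[.541,.016,.236]))
"
```

```text
[-0.4 -0.  -0.6] [0.  0.  0.1]
t 26.27 tcp [0.4976 0.0144 0.1926] F [ 0.3  0.6 -1.4] gap 0.177
(np.float64(242.8206257269529), np.float64(216.91677843022987)) (np.float64(268.00946019809874), np.float64(170.9010863190319))
```

View pics/f.png

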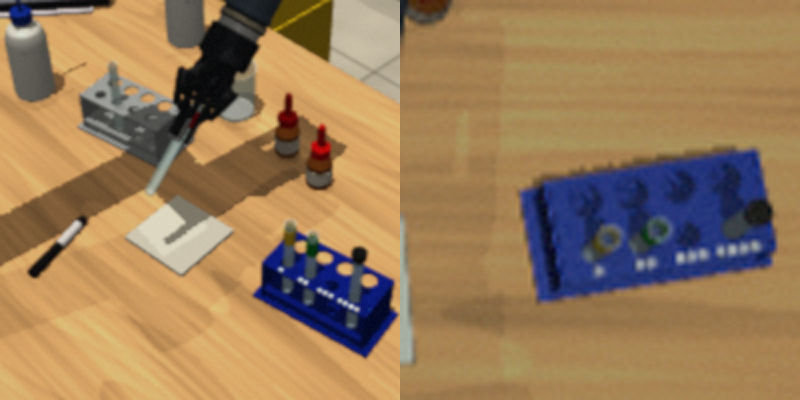

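The final view shows yellow in hole 1 and green in hole 2, both seated at the same height. The sample is slanted over the tile with its foot at about (245,215), against (243,217) predicted. I'm handing it in.

```bash
python3 -c "
from station import ticket
print(ticket.sign_off())"
```

```text
the job is handed in; nothing more can be done
None
```

The job is handed in at 26 s: the blank stands fully home in hole 1 and the standard in hole 2, and the gripper holds the sample still at about 45°, mouth up, over the middle of the tile with its foot about 12 cm above it.

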